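# Set an air valve two turns open and hold it

### The arm

A 6-joint arm with a two-finger parallel gripper is mounted at the origin on a cart in front of the work surface, level with it; the furniture and walls round the work are solid. World frame = base frame: x ahead of the robot, y to its left, z up, the work surface at z = 0. Lengths are in m, angles in rad, forces in N, time in s.
With the tool pointing down it reaches from about 0.35 to 0.8 m from the base axis. Payload 7.3 kg.
Tool frame: the origin (TCP) lies between the finger pads; the fingertips stand 25 mm ahead of it and the grasp point (between the pads) lies 6 mm ahead of it (r.tip_extent is the distance from the TCP to the fingertips, in m); z points along the fingers, y is the line along which they close (so a half turn about z gives the same grasp; the last joint's range is limited). The gripper opens to 85 mm and grips with 20 to 120 N. Pads are 22 mm wide; open, the fingers measure 114 mm over their backs; the gripper's body (76 mm by 85 mm) begins 54 mm behind the grasp point. The pads swing forward as they close: fully open they stand 13 mm farther back than shut.
Start: joints at [1.121, 0.342, 1.524, -0, 1.275, -0.146], TCP at [0.157, 0.501, 0.218] pointing down, gripper open.
Joint ranges: [-2.53, 2.53], [-0.77, 2.02], [0.04, 2.7], [-1, 4.14], [0.28, 2.66], [-3.11, 3.11]. Speed limits (rad/s): [2.57, 2.57, 3.14, 3.14, 3.14, 3.14].

### API

Orientations are given as a unit quaternion [x, y, z, w].
In Python, from workcell import r, command_gripper, optics gives the robot as it stands. The module is installed in compiled form; this text tells all that it offers. Calls block until the motion is done:
- r.reach(position, orientation): joint-space move of the TCP to a pose.
- r.move_straight(position, orientation=None, speed=0.15, max_force=None): straight line of the TCP; orientation=None keeps the orientation; speed is the mean speed in m/s. With max_force (N) it stops when the force on the tool has changed by that much, and returns True; else False.
- r.movej(angles): joint-space move.
- command_gripper(opening, force=None): finger opening in m; force is the grip in N (None keeps the last); returns when the fingers have stopped.
- r.hold(seconds).
- r.solve_ik(position, orientation): joint angles nearest the present ones, or None.
- r.read_state(): the state.
- optics.get_image(name): name is "scene" or "top" or "wrist"; returns (picture, depth): 384x512x3 uint8, red, green, blue; 384x512 float32, m along the optical axis (not along the pixel's ray), 0 where there is no reading.
- optics.camera_model(name): a dict with "K" (3x3 intrinsics, pixels), "R" (3x3) and "t" (3): a world point X has camera coordinates R X + t; the wrist camera has in their place "tool_from_camera" (4x4, takes a point from camera to tool coordinates, whose origin is the TCP and whose axes are the flange's). Camera axes: x right, y down, z forward; pixel columns grow to the right and rows downward; lengths in m; the calibration is good to about 2 mm. A picture is of the moment at which its call begins: read the wrist's pose just before it. camera_model takes no time and is no camera call.
A pose or a line that the arm cannot do raises r.PlanningError and nothing moves.
- r.finish_job(): hands the job in; it is judged then, once.
The state is a dict: "time_s": time; "joint_positions": joint angles; "dq": joint speeds; "tau": joint torques, N m; "eef_pos": TCP position; "eef_rot": TCP orientation; "contact_force": force on the tool from outside, world axes, zero at the start; "torque": the same for the moment, N m; "grip_width": finger opening in m; "grip_force": force on a finger pad.
Only numpy, scipy, OpenCV 4.12 (cv2) and the standard library are available. Lean on these libraries where they do the work, as an engineer would, in place of code of your own. Each camera call takes 0.05 s, during which the arm holds its last target. There are 200 camera calls.

### The job

Set the air valve with the red hand wheel: turn it clockwise (seen from above) by its black handle until it comes up against its closed stop, then back it off exactly two full turns. Finish while still gripping that handle between the fingers, with the wheel held still at the setting, so that I can tighten the lock nut. Leave the valve with the blue wheel and the other things on the bench alone.

Things in the scene. Friction and masses are not known exactly. Their poses are not given: they have to be found in the camera images.
- red_valve: fixed brass air valve with a red hand wheel, on a steel plate 100x90x8 mm. Origin: centre of the plate's underside, on the bench; the wheel's vertical axis passes through it. Brass body along y, 118 mm long, 53 mm high. Wheel: rim circle of radius 45 mm, rim top 90 mm and hub nut top 92 mm above the bench, three spokes; it does not rise as it turns. Yaw and place vary.
- red_handle: upright black round handle on the red wheel's rim, 20 mm diameter, 50 mm tall (95 to 145 mm above the bench), 45 mm from the wheel's axis. Origin at its centre, 120 mm up. It is a sleeve that spins freely on its pin, so a gripper can carry it round the circle without turning itself; its own orientation says nothing about the wheel.
- red_wheel (a joint): red wheel angle, rad: 0 = at the closed stop (firm); grows as the valve opens, counter-clockwise from above, a turn being 6.283. At 0 the handle points along the valve's own +x. Starts about half a turn to one turn open; opens to 21 rad. Turning takes about 1 to 3 N at the handle; the wheel stays where it is left.
- blue_valve: identical valve with a blue hand wheel; must be left alone. Origin as for the red one. The two valves stand about 0.3 to 0.5 m apart, one to the left and one to the right, and may be exchanged.
- blue_handle: black handle of the blue wheel, same sizes; origin at its centre.
- cat_figure: bystander, to be left alone: cat-shaped plywood figure standing upright, 16x66x99 mm; origin at the centre of its underside
- offcut_2: bystander, to be left alone: pale wood offcut, 30x80x18 mm; origin at the centre of its underside
- glue_bottle: bystander, to be left alone: white glue bottle with a red cap, upright, 38x56x146 mm; origin at the centre of its underside
- swing_toy: bystander, to be left alone: small wooden swing toy on a square foot, 70x80x114 mm; origin at the centre of its underside
- offcut_5: bystander, to be left alone: thin pale wood strip, 22x110x12 mm; origin at the centre of its underside
- pliers: bystander, to be left alone: red-handled pliers lying flat, 56x142x14 mm; origin at the centre of its underside
- sanding_block: bystander, to be left alone: sanding block, 42x75x27 mm; origin at the centre of its underside
- marker_1: bystander, to be left alone: black and blue marker pen, 15x138x15 mm; origin at the centre of its underside
- marker_6: bystander, to be left alone: white and mint-green marker pen, 15x138x15 mm; origin at the centre of its underside
Not all that is in view belongs to the job. Leave any pink look-alike of the red_valve alone.

How it is judged:
On the way:
1. the red wheel is turned clockwise to its closed stop (value of joint red_wheel below 0.08 rad), for 0.1 s.
At the end, for the whole second after the job is handed in: the red wheel stands two full turns (12.57 rad, within 0.3 rad, about 17 degrees) open from its stop and is still (under 0.1 rad/s); the fingers hold its black handle (contact over 2 N, grasp point within 40 mm of the handle's centre); the blue wheel's handle is within 20 mm of where it was (value of joint red_wheel between 12.266 and 12.866 rad and velocity of joint red_wheel between -0.1 and 0.1 rad/s and contact force between the fingers and red_handle above 2 N and distance between the grasp point and red_handle below 0.04 m and distance of blue_handle from where it was at the start of the episode below 0.02 m); the arm keeps its last pose, push and grip.
It fails at once if the blue valve's wheel is turned (its handle moves over 20 mm) (distance of blue_handle from where it was at the start of the episode above 0.02 m).
It fails at once if another thing on the bench is disturbed (moved over 30 mm) (distance of any of cat_figure, offcut_2, glue_bottle, swing_toy, offcut_5, pliers, sanding_block, marker_1, marker_6 from where it was at the start of the episode above 0.03 m).
It also fails if it takes over 58 s, if anything falls off the work surface, if the arm or the gripper's body presses on something with over 40 N, if the wrist force passes 120 N, or if a joint passes its speed limit or range.

## Working session

There is one attempt and no reset: what is moved stays moved. The work goes in short steps, each a Python script; the robot and the scene stay as the last script left them, time stands still between calls to the robot, and variables do not carry over. Pictures are saved under pics/ and viewed, at most 10 in all, crops included, and the job is handed in when it is done.

```bash
mkdir -p pics; python3 - <<'E'
from workcell import r, optics
import cv2, numpy as np
for n in ("scene","top"):
    im,d=optics.get_image(n); cv2.imwrite(f"pics/{n}0.png",im[:,:,::-1]); np.savez(f"{n}0.npz",im=im,d=d)
    m=optics.camera_model(n); print(n,m)
s=r.read_state(); print(s)
E
```

```text
scene {'K': array([[486.86038791,   0.        , 249.97308178],
       [  0.        , 486.86038791, 194.87852816],
       [  0.        ,   0.        ,   1.        ]]), 'R': array([[-0.92101686, -0.3891269 , -0.01755568],
       [-0.28653438,  0.70734581, -0.64618879],
       [ 0.26386738, -0.59012047, -0.76297565]]), 't': array([0.41514815, 0.26592649, 1.71688649])}
top {'K': array([[411.50121029,   0.        , 255.74265108],
       [  0.        , 411.50121029, 189.89242903],
       [  0.        ,   0.        ,   1.        ]]), 'R': array([[-0.00979507, -0.99994867, -0.00259049],
       [-0.98892937,  0.01007066, -0.14804485],
       [ 0.14806334,  0.0011117 , -0.98897725]]), 't': array([-0.07254877,  0.50923061,  1.39292625])}
{'time_s': 0.1, 'joint_positions': array([ 1.12102779e+00,  3.42643033e-01,  1.52489784e+00,  3.04006174e-06,
        1.27540374e+00, -1.45997285e-01]), 'dq': array([ 1.77488960e-03, -7.57729491e-04, -1.72101683e-03, -9.39483471e-04,
       -4.26825499e-04,  8.26834002e-05]), 'tau': array([ 1.39855274e-03, -4.34453487e+01, -2.46484065e+01, -1.61697376e-04,
        4.79861643e-03,  2.07440968e-05]), 'eef_pos': array([0.15685464, 0.50063827, 0.21760892]), 'eef_rot': array([ 1.51302720e-01,  9.88487243e-01, -6.45783792e-04, -1.99788182e-04]), 'contact_force': array([-0.24445336, -0.2423355 , -0.21992297]), 'torque': array([0.02147652, 0.02053992, 0.03531834]), 'grip_force': 0.0, 'grip_width': 0.08521642733343021}
```

View pics/top0.png

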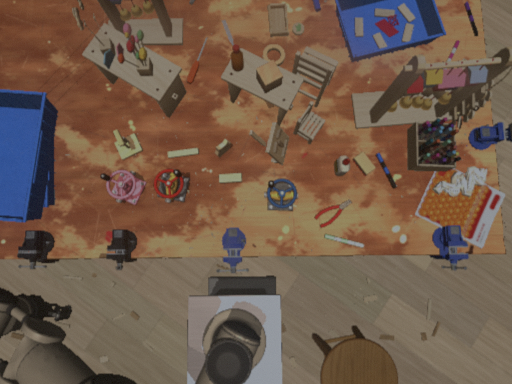

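View pics/scene0.png

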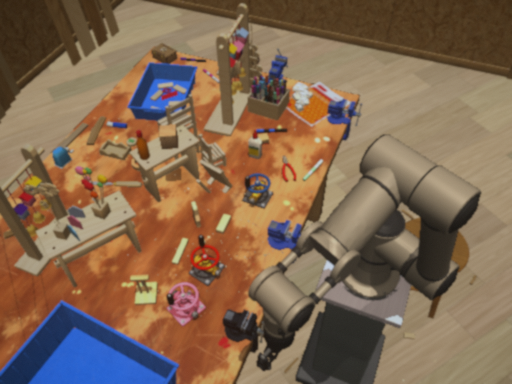

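The top view shows the pink look-alike at about (125,185), the red valve at (171,183) and the blue valve at (282,194). The scene view shows red at (205,260). Next I'll measure the red wheel and its handle.

```bash
cat > h.py <<'E'
import numpy as np, cv2
from workcell import r, optics
def cloud(n,d):
    m=optics.camera_model(n); v,u=np.mgrid[:384,:512]
    P=np.stack([(u-m["K"][0,2])/m["K"][0,0]*d,(v-m["K"][1,2])/m["K"][1,1]*d,d],-1)
    return (P-m["t"])@m["R"]
E
python3 - <<'E'
from h import *
out=[]
for n,c in (("top",(171,183)),("scene",(205,258))):
    z=np.load(n+"0.npz"); im=z["im"]; X=cloud(n,z["d"])
    hsv=cv2.cvtColor(im,cv2.COLOR_RGB2HSV)
    w=np.zeros((384,512),bool); w[c[1]-35:c[1]+35,c[0]-28:c[0]+28]=1
    red=w&((hsv[...,0]<5)|(hsv[...,0]>174))&(hsv[...,1]>190)&(hsv[...,2]>90)&(X[...,2]>.075)&(X[...,2]<.097)
    p=X[red]; 
    A=np.c_[2*p[:,:2],np.ones(len(p))]
    print(n,len(p),p.mean(0),p.min(0),p.max(0))
    pad=w&(X[...,2]>.10)&(X[...,2]<.16)
    q=X[pad]; print(" handle",len(q),q.mean(0),q.min(0),q.max(0)); top=q[q[:,2]>.138]; print(" top",len(top),top.mean(0))
    for z0,z1 in ((.04,.3),):
      a=X[(X[...,2]>z0)&(X[...,2]<z1)&(X[...,0]>.2)&(X[...,0]<.6)&(abs(X[...,1]-.15)<.35)]
    k=im[c[1]-40:c[1]+40,c[0]-50:c[0]+50,::-1]; out.append(cv2.resize(k,None,fx=4,fy=4,interpolation=cv2.INTER_CUBIC))
cv2.imwrite("pics/crop1.png",cv2.resize(np.hstack(out),(800,320)))
E
```

```text
top 104 [0.52261676 0.22053462 0.08842588] [0.47975035 0.16945552 0.08039179] [0.57579279 0.26226354 0.09590192]
 handle 46 [0.55371883 0.1793018  0.13492607] [0.54640824 0.17200458 0.10457197] [0.56409175 0.18931626 0.15128862]
 top 29 [0.5551782  0.18083567 0.14400516]
scene 186 [0.52459009 0.21538707 0.08773346] [0.47917756 0.16713143 0.07849684] [0.57499363 0.26586309 0.09697886]
 handle 59 [0.5539197  0.18245164 0.13018821] [0.54329796 0.16543774 0.10180321] [0.56618794 0.19069195 0.14892916]
 top 23 [0.55558502 0.18102428 0.14348302]
```

View pics/crop1.png

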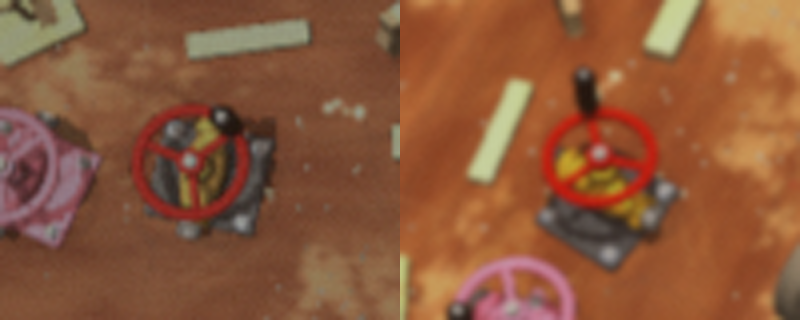

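The crop shows the red handle at the wheel's upper right. The brass body runs nearly along world x, so closed should be near world +y, about 220° clockwise from here. Next I'll fit the circle, check the IK round it and go above the handle.

```bash
cat >> h.py <<'E'
from scipy.spatial.transform import Rotation as Ro
from scipy.optimize import least_squares
def quat(b):
    y=np.array([np.cos(b),np.sin(b),0]); z=np.array([0,0,-1.]); return Ro.from_matrix(np.c_[np.cross(y,z),y,z]).as_quat()
E
python3 - <<'E'
from h import *
ps=[]
for n,c in (("top",(171,183)),("scene",(205,258))):
    z=np.load(n+"0.npz"); im=z["im"]; X=cloud(n,z["d"]); hsv=cv2.cvtColor(im,cv2.COLOR_RGB2HSV)
    w=np.zeros((384,512),bool); w[c[1]-35:c[1]+35,c[0]-28:c[0]+28]=1
    red=w&((hsv[...,0]<5)|(hsv[...,0]>174))&(hsv[...,1]>190)&(hsv[...,2]>90)&(X[...,2]>.075)&(X[...,2]<.097)
    p=X[red][:,:2]; p=p[np.hypot(*(p-[.526,.215]).T)>.036]
    f=least_squares(lambda q:np.hypot(*(p-q).T)-.045,[.526,.215],loss="soft_l1",f_scale=.003); print(n,f.x,len(p)); ps.append(f.x)
C=np.mean(ps,0); H=np.array([.5555,.181]); v=H-C; print("C",C,"dist",np.hypot(*v),"ang",np.degrees(np.arctan2(v[1],v[0])))
for bd in (39,-141):
    js=[]
    for a in np.radians(range(0,360,30)):
        q=r.solve_ik([C[0]+.045*np.cos(a),C[1]+.045*np.sin(a),.128],quat(np.radians(bd))); js.append(q if q is not None else [np.nan]*6)
    print(bd,np.round(np.nanmin(js,0),2),np.round(np.nanmax(js,0),2),np.isnan(js).any())
E
```

```text
top [0.52736532 0.21578885] 91
scene [0.52654434 0.21663501] 150
C [0.52695483 0.21621193] dist 0.0453288715574801 ang -50.96944101469266
39 [ 0.18  0.43  1.39 -0.    1.05 -0.5 ] [ 0.33  0.58  1.65 -0.    1.17 -0.35] False
-141 [ 0.18  0.43  1.39 -0.    1.05  2.64] [ 0.33  0.58  1.65 -0.    1.17  2.79] False
```

Both cameras agree and the handle sits 45.3 mm from the centre. Yaw 39° works all the way round, so I'll go in and grip.

```bash
python3 - <<'E'
from h import *
q=quat(np.radians(39)); H=[.5555,.181]
p=r.read_state()["eef_pos"]
r.move_straight([p[0],p[1],.30],speed=.3)
r.reach(H+[.27],q)
s=r.read_state(); im,d=optics.get_image("wrist"); cv2.imwrite("pics/w1.png",im[:,:,::-1])
command_gripper(.06,force=40)
print(r.move_straight(H+[.130],speed=.1,max_force=15))
s0=r.read_state(); command_gripper(0.0,force=40); s=r.read_state()
print(s0["contact_force"],s0["eef_pos"],"\n",s["time_s"],s["contact_force"],s["eef_pos"],s["grip_width"],s["grip_force"])
im,d=optics.get_image("wrist"); cv2.imwrite("pics/w2.png",im[:,:,::-1])
E
python3 -c "
import cv2,numpy as np
cv2.imwrite('pics/w.png',cv2.resize(np.hstack([cv2.imread('pics/w1.png'),cv2.imread('pics/w2.png')]),(800,300)))"
```

```text
Traceback (most recent call last):
NameError: name 'command_gripper' is not defined
[ WARN:0@0.008] global loadsave.cpp:275 findDecoder imread_('pics/w2.png'): can't open/read file: check file path/integrity
Traceback (most recent call last):
ValueError: all the input arrays must have same number of dimensions, but the array at index 0 has 3 dimension(s) and the array at index 1 has 1 dimension(s)
```

The arm is above the handle; only the import was missing, so I'll carry on from there.

```bash
sed -i 's/import r, optics/import r, optics, command_gripper/' h.py; python3 - <<'E'
from h import *
H=[.5555,.181]
command_gripper(.06,force=40)
print(r.move_straight(H+[.130],speed=.1,max_force=15))
s0=r.read_state(); command_gripper(0.0,force=40); s=r.read_state()
print(s0["contact_force"],s0["eef_pos"],"\n",s["time_s"],s["contact_force"],s["eef_pos"],s["grip_width"],s["grip_force"])
im,d=optics.get_image("wrist"); cv2.imwrite("pics/w2.png",im[:,:,::-1])
cv2.imwrite('pics/w.png',cv2.resize(np.hstack([cv2.imread('pics/w1.png'),cv2.imread('pics/w2.png')]),(800,300)))
E
```

```text
False
[-0.69839804  0.16272461  0.09519642] [0.55588945 0.18106785 0.13065412] 
 4.9583 [ 0.0432773  -1.3797647   7.52428705] [0.55697523 0.18092257 0.13180861] 4.554104886624986e-05 3.845687305329193
```

View pics/w.png

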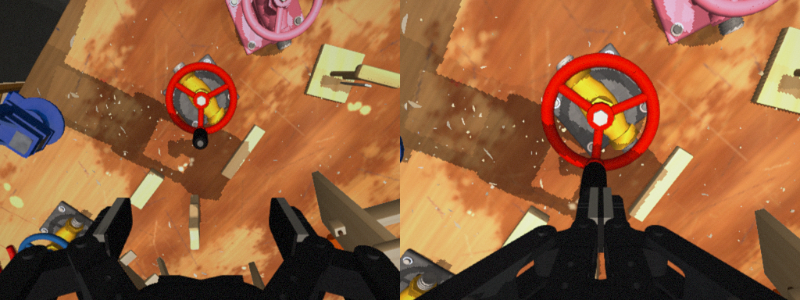

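The left half (before the descent) shows the handle at (200,138). In the right half the fingers have shut empty at about (600,200), just outside the handle at (595,178). I'll open, rise and measure the handle with the wrist camera.

```bash
cat >> h.py <<'E'
def wcloud(s,d):
    m=optics.camera_model("wrist"); K=m["K"]; v,u=np.mgrid[:384,:512]
    P=np.stack([(u-K[0,2])/K[0,0]*d,(v-K[1,2])/K[1,1]*d,d],-1)
    T=m["tool_from_camera"]; P=P@T[:3,:3].T+T[:3,3]
    return P,P@Ro.from_quat(s["eef_rot"]).as_matrix().T+s["eef_pos"]
E
python3 - <<'E'
from h import *
def look(tag):
    s=r.read_state(); im,d=optics.get_image("wrist"); T,X=wcloud(s,d); np.savez(tag+".npz",im=im,d=d,T=T,X=X)
    ok=d>0; dark=im.max(2)<70
    rad=np.hypot(X[...,0]-.527,X[...,1]-.216)
    for nm,m in (("handle",ok&dark&(X[...,2]>.1)&(X[...,2]<.15)&(rad<.075)),("htop",ok&dark&(X[...,2]>.138)&(X[...,2]<.15)&(rad<.075))):
        if m.sum(): print(tag,nm,m.sum(),X[m].mean(0),X[m].min(0),X[m].max(0),"tool",T[m].mean(0))
    hsv=cv2.cvtColor(im,cv2.COLOR_RGB2HSV)
    red=ok&((hsv[...,0]<5)|(hsv[...,0]>174))&(hsv[...,1]>190)&(rad<.07)&(rad>.036)&(X[...,2]>.07)&(X[...,2]<.1)
    p=X[red][:,:2]; print(" C",least_squares(lambda q:np.hypot(*(p-q).T)-.045,[.526,.215],loss="soft_l1",f_scale=.003).x,X[red][:,2].max(),s["eef_pos"])
look("a")
print(r.read_state()["eef_rot"],r.tip_extent)
command_gripper(.06); p=r.read_state()["eef_pos"]; r.move_straight([.5555,.181,.26],speed=.2)
look("b"); print(r.read_state()["time_s"])
m,_=optics.get_image("top"); cv2.imwrite("pics/t2.png",cv2.resize(m[120:240,90:260,::-1],None,fx=4,fy=4,interpolation=2))
E
```

```text
a handle 1071 [0.54850841 0.18268616 0.12715349] [0.54354795 0.17020682 0.10004894] [0.56088974 0.19116588 0.14967795] tool [ 0.00670842 -0.00550713  0.0046201 ]
a htop 299 [0.54748085 0.18106523 0.14206143] [0.54364384 0.17020682 0.13806579] [0.55538936 0.19116588 0.14967795] tool [ 0.00605759 -0.00727303 -0.01029258]
 C [0.52874915 0.21553951] 0.09877094043322895 [0.55698986 0.18093736 0.13181004]
[0.43053389 0.9025718  0.00106141 0.00189524] 0.025
b handle 426 [0.54075632 0.17549797 0.13523642] [0.53269609 0.16373665 0.10258048] [0.55149633 0.18182521 0.14636176] tool [ 0.0046093  -0.01413069  0.12351607]
b htop 266 [0.54161256 0.17356236 0.14346495] [0.53300193 0.16373665 0.13806207] [0.55149633 0.18181352 0.14636176] tool [ 0.00257439 -0.01469904  0.11528657]
 C [0.52891219 0.21510371] 0.09407915395315683 [0.55489987 0.18086086 0.25872059]
6.5083
```

View pics/t2.png

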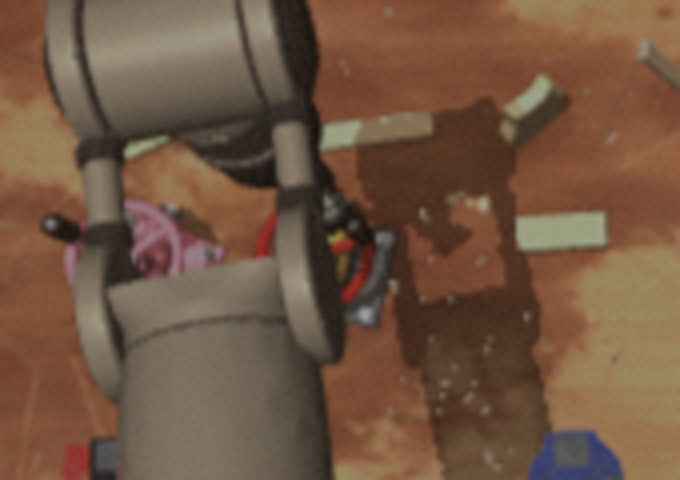

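The wheel has turned about 20° clockwise: the handle now lies at angle ≈ -73°. The top view is mostly hidden by the arm. Before trying again I'll work out why the grip missed, by checking the tool-frame extents and the wrist view.

```bash
python3 - <<'E'
from h import *
for t in "ab":
    z=np.load(t+".npz"); X,T,im,d=z["X"],z["T"],z["im"],z["d"]
    C=np.array([.5285,.2155])
    rad=np.hypot(X[...,0]-C[0],X[...,1]-C[1])
    for lo,hi in ((.1,.11),(.115,.125),(.13,.14),(.14,.15),(.15,.18)):
        m=(d>0)&(X[...,2]>lo)&(X[...,2]<hi)&(rad<.08)&(im.max(2)<90)
        if m.sum()>3: print(t,lo,m.sum(),"tool x %.4f..%.4f y %.4f..%.4f"%(*np.percentile(T[m][:,0],[2,98]),*np.percentile(T[m][:,1],[2,98])), "rad",np.percentile(rad[m],[2,98]).round(4))
im=np.hstack([np.load(t+".npz")["im"][:,120:400,::-1] for t in "ab"])
cv2.imwrite("pics/ab.png",cv2.resize(im,(800,548)))
print(optics.camera_model("wrist"))
E
```

```text
a 0.1 152 tool x 0.0003..0.0092 y -0.0143..0.0042 rad [0.0359 0.0462]
a 0.115 210 tool x 0.0003..0.0091 y -0.0141..0.0044 rad [0.036  0.0452]
a 0.13 282 tool x 0.0012..0.0091 y -0.0144..0.0036 rad [0.036  0.0458]
a 0.14 244 tool x 0.0007..0.0101 y -0.0141..0.0049 rad [0.0349 0.046 ]
a 0.15 1860 tool x 0.0054..0.0106 y -0.0129..0.0131 rad [0.0342 0.0411]
b 0.1 30 tool x 0.0038..0.0101 y -0.0224..-0.0057 rad [0.0364 0.0439]
b 0.115 46 tool x 0.0019..0.0103 y -0.0223..-0.0055 rad [0.0363 0.0437]
b 0.13 64 tool x -0.0002..0.0103 y -0.0245..-0.0052 rad [0.0362 0.0485]
b 0.14 261 tool x -0.0067..0.0092 y -0.0235..-0.0069 rad [0.0373 0.0534]
{'K': array([[307.79930912,   0.        , 256.44405933],
       [  0.        , 307.79930912, 193.26276037],
       [  0.        ,   0.        ,   1.        ]]), 'tool_from_camera': array([[-8.20629244e-04, -9.47538179e-01, -3.19641557e-01,
         8.12182921e-02],
       [ 9.99999310e-01, -5.09015078e-04, -1.05842763e-03,
         2.12591592e-04],
       [ 8.40198222e-04, -3.19642206e-01,  9.47537944e-01,
        -1.55430964e-01],
       [ 0.00000000e+00,  0.00000000e+00,  0.00000000e+00,
         1.00000000e+00]])}
```

View pics/ab.png

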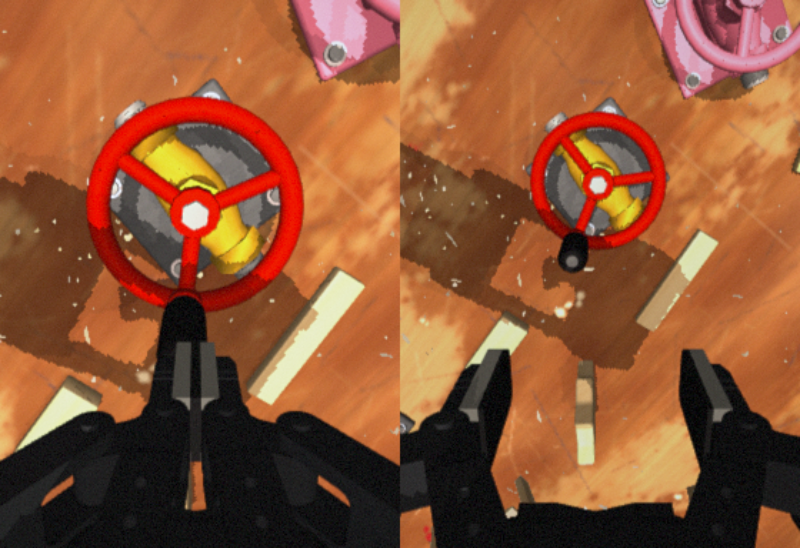

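```bash
python3 - <<'E'
from h import *
z=np.load("a.npz"); X,T,im,d=z["X"],z["T"],z["im"],z["d"]
for row in range(205,345,8): print(row,[(np.round(T[row,c]*1000,0).astype(int).tolist(),im[row,c].tolist()) for c in (238,250,262)])
z=np.load("b.npz"); X,T,im,d=z["X"],z["T"],z["im"],z["d"]
for row in range(240,330,12): print(row,[np.round(T[row,c]*1000,0).astype(int).tolist() for c in (185,190,195,325,330,335)])
E
```

```text
205 [([5, -13, 45], [124, 11, 0]), ([7, -4, 39], [157, 21, 9]), ([5, 4, 46], [100, 9, 2])]
213 [([6, -12, 28], [14, 20, 19]), ([8, -4, 22], [3, 11, 7]), ([0, 4, 43], [154, 10, 0])]
221 [([7, -11, 13], [15, 19, 17]), ([9, -4, 9], [0, 0, 0]), ([4, 3, 21], [19, 18, 17])]
229 [([7, -10, 2], [7, 3, 2]), ([9, -3, -2], [17, 23, 17]), ([4, 3, 8], [6, 15, 3])]
237 [([7, -10, -9], [0, 0, 0]), ([9, -3, -11], [0, 8, 4]), ([4, 3, -3], [1, 2, 0])]
245 [([5, -10, -13], [14, 10, 16]), ([10, -3, -23], [74, 72, 62]), ([10, 3, -22], [75, 70, 67])]
253 [([6, -9, -23], [14, 17, 22]), ([10, -3, -30], [73, 70, 65]), ([10, 3, -30], [75, 72, 64])]
261 [([5, -9, -30], [34, 35, 36]), ([10, -3, -37], [78, 75, 68]), ([10, 2, -37], [74, 71, 66])]
269 [([6, -8, -38], [19, 16, 20]), ([11, -3, -45], [77, 73, 66]), ([9, 2, -42], [72, 70, 62])]
277 [([6, -8, -44], [14, 13, 12]), ([11, -2, -50], [72, 69, 66]), ([10, 2, -50], [75, 70, 62])]
285 [([12, -7, -57], [19, 17, 24]), ([11, -2, -56], [40, 37, 31]), ([7, 2, -50], [107, 103, 93])]
293 [([12, -7, -62], [15, 13, 16]), ([12, -2, -62], [17, 14, 18]), ([9, 2, -59], [21
[... 688 characters left out ...]
259]]
252 [[10, -33, -28], [10, -31, -30], [6, -30, -22], [10, 32, -29], [10, 34, -29], [10, 36, -30]]
264 [[10, -31, -40], [7, -30, -34], [0, -30, -24], [9, 30, -38], [10, 32, -40], [9, 34, -39]]
276 [[7, -30, -44], [1, -30, -35], [-5, -30, -26], [4, 30, -39], [9, 30, -47], [10, 32, -49]]
288 [[2, -30, -46], [-3, -30, -38], [-10, -30, -28], [-1, 30, -41], [5, 30, -49], [9, 30, -55]]
300 [[-3, -30, -47], [-9, -30, -39], [-239, -99, 258], [-6, 30, -42], [0, 30, -50], [4, 30, -56]]
312 [[-8, -30, -48], [-263, -109, 259], [-262, -100, 258], [-11, 30, -44], [-5, 30, -51], [-1, 31, -56]]
324 [[-286, -119, 257], [-287, -110, 258], [-287, -102, 259], [-287, 113, 258], [-10, 30, -53], [16, 23, -83]]
```

The left half shows the handle (about x 160–205, y 295–345) directly below the shut fingers. So the real fingertips are about 20 mm behind the TCP, not 25 mm ahead, and the fingers closed above the handle top. In the right half the handle is free, with its top at (572,262).

I'll grip about 35 mm lower under a force guard, which puts the tips near z 0.115. That keeps the grasp point within 40 mm of the handle's centre whether it is measured from the frame or from the fingers.

```bash
python3 - <<'E'
from h import *
b=np.radians(17); q=quat(b)
C=np.array([.528,.2158]); a=np.radians(-72.6); H=C+.045*np.array([np.cos(a),np.sin(a)])
r.reach([*H,.20],q)
print(H,r.move_straight([*H,.095],speed=.08,max_force=8))
s=r.read_state(); print(s["eef_pos"],s["contact_force"])
command_gripper(0.0,force=50)
s=r.read_state(); print(s["time_s"],s["eef_pos"],s["contact_force"],s["torque"],s["grip_width"],s["grip_force"])
im,d=optics.get_image("wrist"); T,X=wcloud(s,d); cv2.imwrite("pics/g.png",im[:,:,::-1])
for row in range(205,300,8): print(row,[np.round(T[row,c]*1000,0).astype(int).tolist() for c in (236,256,276)])
E
```

```text
[0.54145684 0.17285919] False
[0.54181044 0.17292259 0.09555148] [1.27900837 0.22436604 0.73608267]
8.9167 [0.54164709 0.17284963 0.09536111] [-0.79295498 -0.06312197  3.08203968] [-0.04220057  0.09112189 -0.00607811] 0.018506359343185824 48.74713217286626
205 [[-14, -18, 96], [19, 0, 8], [-11, 17, 88]]
213 [[-22, -18, 96], [14, 0, 8], [-22, 17, 95]]
221 [[-30, -18, 96], [10, 0, 7], [-29, 18, 95]]
229 [[4, -12, 7], [7, 0, 2], [4, 12, 8]]
237 [[0, -12, 6], [8, 0, -10], [0, 12, 6]]
245 [[10, -9, -23], [8, 0, -19], [10, 10, -23]]
253 [[10, -9, -30], [8, 0, -27], [7, 10, -25]]
261 [[8, -9, -33], [8, 0, -34], [3, 10, -26]]
269 [[3, -9, -33], [9, 0, -41], [2, 9, -31]]
277 [[3, -9, -38], [8, 0, -46], [4, 9, -40]]
285 [[3, -8, -45], [6, 0, -49], [3, 9, -45]]
293 [[0, -8, -46], [3, 0, -50], [1, 9, -47]]
```

View pics/g.png

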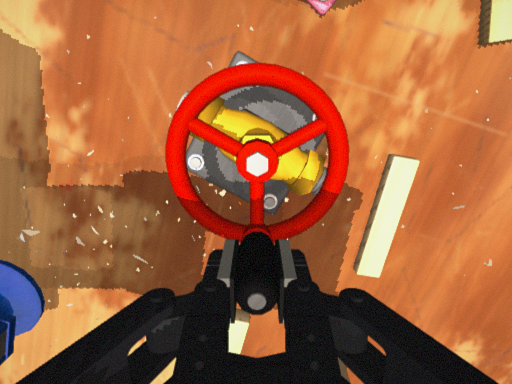

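The handle is now held, with its top at (258,300) and pads on both sides; width is 18.5 mm and grip force 49 N. I'll turn clockwise a few steps first to check forces and timing.

```bash
cat >> h.py <<'E'
C=np.array([.528,.2158]); Z=.0954
def P(deg,rad=.045): return [*(C+rad*np.array([np.cos(np.radians(deg)),np.sin(np.radians(deg))])),Z]
def step(deg,speed=.12,mf=None):
    hit=r.move_straight(P(deg),speed=speed,max_force=mf); s=r.read_state(); v=s["eef_pos"][:2]-C
    a=np.arctan2(v[1],v[0]); f=s["contact_force"]; er=np.array([np.cos(a),np.sin(a)]); et=np.array([-er[1],er[0]])
    return hit,np.degrees(a),f[:2]@er,f[:2]@et,f[2],s
E
python3 - <<'E'
from h import *
for k in range(1,5):
    h,a,fr,ft,fz,s=step(-72.6-15*k); print(h,"t%.2f ang %.1f rad %.1f tan %.1f z %.1f grip %.1f"%(s["time_s"],a,fr,ft,fz,s["grip_force"]))
E
```

```text
False t9.22 ang -88.5 rad -2.2 tan -2.3 z 2.6 grip 50.2
False t9.47 ang -103.0 rad -2.5 tan -1.6 z 0.8 grip 50.1
False t9.72 ang -117.8 rad -2.2 tan -1.3 z -0.3 grip 50.0
False t9.97 ang -132.7 rad -4.1 tan -1.0 z -1.6 grip 49.9
```

```bash
python3 - <<'E'
from h import *
u=-132.6
while u>-340:
    d=15 if u>-215 else 4
    u-=d; h,a,fr,ft,fz,s=step(u,speed=.12 if d==15 else .06,mf=14); print(h,"u%.0f t%.2f ang %.1f rad %.1f tan %.1f z %.1f R %.4f"%(u,s["time_s"],a,fr,ft,fz,np.hypot(*(s["eef_pos"][:2]-C))))
    if h or abs(ft)>12: break
r.hold(.2); s=r.read_state(); print(s["time_s"],s["contact_force"],s["grip_width"],s["eef_pos"])
E
```

```text
False u-148 t10.22 ang -147.7 rad -5.5 tan -1.0 z -2.3 R 0.0444
False u-163 t10.47 ang -162.9 rad -4.4 tan -2.0 z -2.0 R 0.0443
False u-178 t10.72 ang -178.0 rad -5.1 tan -1.7 z -2.9 R 0.0444
False u-193 t10.97 ang 167.0 rad -5.2 tan -0.9 z -1.9 R 0.0444
False u-208 t11.22 ang 152.3 rad -4.7 tan -2.0 z -1.4 R 0.0446
False u-223 t11.47 ang 137.6 rad -4.7 tan -1.7 z -0.4 R 0.0447
False u-227 t11.72 ang 134.0 rad -5.5 tan 0.5 z 0.7 R 0.0448
False u-231 t11.97 ang 129.7 rad -4.9 tan 0.1 z 0.1 R 0.0448
False u-235 t12.22 ang 125.6 rad -4.7 tan -0.8 z 1.0 R 0.0449
False u-239 t12.47 ang 121.5 rad -5.1 tan -0.5 z 1.0 R 0.0449
False u-243 t12.72 ang 117.6 rad -5.0 tan 0.1 z 1.5 R 0.0450
False u-247 t12.97 ang 113.6 rad -5.0 tan 0.8 z 0.8 R 0.0450
False u-251 t13.22 ang 109.5 rad -4.7 tan -0.5 z 0.6 R 0.0451
False u-255 t13.47 ang 105.2 rad -3.7 tan -1.3 z 1.2 R 0.0451
False u-259 t13.72 ang 101.0 rad -3.7 tan -1.4 z 0.8 R 0.0451
False u-263 t13.97 ang 97.0 rad -1.8 tan -0.4 z 1.1 R 0.0452
False u-267 t14.22 ang 93.0 rad -2.1 tan -0.2 z 1.5 R 0.0452
False u-271 t14.47 ang 89.0 rad 0.4 tan -0.6 z 1.3 R 0.0452
False u-275 t14.72 ang 85.0 rad 0.4 tan 0.1 z 1.4 R 0.0453
False u-279 t14.97 ang 81.0 rad 1.4 tan 0.1 z 1.1 R 0.0453
False u-283 t15.22 ang 76.9 rad 2.0 tan -1.2 z 0.4 R 0.0453
False u-287 t15.47 ang 76.6 rad 3.0 tan 9.8 z 5.2 R 0.0453
False u-291 t15.72 ang 76.5 rad 4.7 tan 19.1 z 11.7 R 0.0453
15.9167 [-18.07126304   8.98055462  11.1509405 ] 0.018378094564757353 [0.53861044 0.25980949 0.09527075]
```

The stop is firm at world angle 76.5°, with the tangential force rising to 19 N; that matches the brass body direction. Now I'll back off 720°.

```bash
python3 - <<'E'
from h import *
u0=76.5-360
mx=0
for k in range(1,61):
    h,a,fr,ft,fz,s=step(u0+12*k,speed=.1); mx=max(mx,np.hypot(fr,ft))
    if k%6==0 or abs(ft)>15 or s["grip_width"]<.015: print(k,"t%.2f exp %.1f ang %.1f rad %.1f tan %.1f z %.1f w %.4f g %.1f"%(s["time_s"],(u0+12*k+180)%360-180,a,fr,ft,fz,s["grip_width"],s["grip_force"]))
    if abs(ft)>20 or s["grip_width"]<.012: break
print(mx)
r.hold(.3); s=r.read_state(); v=s["eef_pos"][:2]-C; print(s["time_s"],np.degrees(np.arctan2(v[1],v[0])),s["contact_force"],s["grip_width"],s["grip_force"],s["dq"].round(4))
s=r.read_state(); im,d=optics.get_image("wrist"); cv2.imwrite("pics/end.png",im[:,:,::-1])
E
```

```text
6 t17.47 exp 148.5 ang 148.7 rad -0.1 tan 2.0 z 1.7 w 0.0188 g 50.4
12 t18.97 exp -139.5 ang -139.7 rad -5.4 tan 1.6 z -2.7 w 0.0184 g 50.1
18 t20.47 exp -67.5 ang -67.6 rad -1.0 tan 0.6 z 1.4 w 0.0188 g 50.5
24 t21.97 exp 4.5 ang 5.2 rad 6.1 tan 2.1 z -1.3 w 0.0184 g 50.3
30 t23.47 exp 76.5 ang 77.5 rad 5.4 tan 1.9 z 1.1 w 0.0183 g 50.4
36 t24.97 exp 148.5 ang 148.8 rad 0.2 tan 1.7 z 2.5 w 0.0183 g 50.6
42 t26.47 exp -139.5 ang -139.7 rad -5.2 tan 1.5 z -2.7 w 0.0189 g 50.2
48 t27.97 exp -67.5 ang -67.6 rad -1.2 tan 1.6 z 1.9 w 0.0184 g 50.6
54 t29.47 exp 4.5 ang 5.3 rad 5.8 tan 1.6 z -0.3 w 0.0183 g 50.3
60 t30.97 exp 76.5 ang 77.4 rad 4.9 tan 1.4 z 1.1 w 0.0185 g 50.4
6.748798203972826
31.2667 76.86214546804881 [-0.12143626  5.48511676  2.0393241 ] 0.018488794332741584 50.45352928165812 [-0.0006  0.0015 -0.      0.0021  0.0002 -0.0004]
```

View pics/end.png

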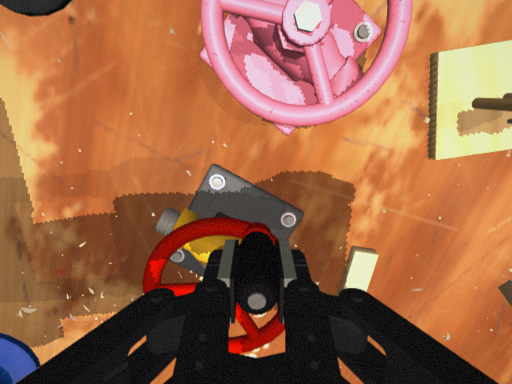

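The picture shows the handle still between the pads (top at (258,300)), at the stop angle after exactly 720°, and the wheel is still. Handing in.

```bash
python3 -c "
from workcell import r
print(r.finish_job())"
```

```text
the job is handed in; nothing more can be done
None
```

I turned the red valve clockwise to its closed stop, backed it off two full turns (720°, within about 1° by the arm's position), and handed in with the wheel still and the handle gripped at about 50 N; the hand-in gave no verdict.

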